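# Hold the die over the clip press seat

### The job

Swing the clip press's front guard up until it is fully shut. Then pick up the die with the oblong foot (not the round one), carry it over the guard and walls of the press without letting it touch the press, and finish while still holding it: level, steady, centred over the raised frame on the press bed with its long side along the frame's long side, about a centimetre above the frame, so that a shim can be slid beneath. Knock nothing else out of place.

Things in the scene. Friction and masses are not known exactly. Their poses are not given: they have to be found in the camera images.
- press: Fixed dark cast-iron clip press base without its ram. Block 140 (x) x 160 (y) x 50 mm high; origin at the centre of its underside on the counter, z up. The guard is on its -x face, which looks roughly towards the robot. Two side walls 14 mm thick, 100 mm long in x, centred at y = +-73 mm, tops at z = 95 mm; a rear wall spans x = 46 to 70 mm over the full width, top at z = 110 mm (bolt heads on it to 116 mm). Position varies, yaw within 0.3 rad.
- seat (a point): Centre of the raised oblong frame of plain bare steel on the press bed, at the height of the frame's top (press frame: x -12, y 0, z 56 mm); axes as the press. The frame is 6 mm high and measures 76 x 56 mm outside, 64 x 44 mm inside, long side along x. The foot of the die would fit inside it.
- guard (a joint): Angle of the press's front guard, rad: 0 = upright and shut (a stop), growing as its top swings down towards the robot; it starts between 0.65 and 1.0, the limit is 1.1. Dark sheet steel 4 mm thick, 136 mm wide, hinged along its lower edge; the hinge line is parallel to the press y axis at press x = -76, z = 20 mm. It stays where it is left (stiff hinge, about 0.22 N m of friction, no latch, no spring); pushing it up at its top edge takes about 3 to 7 N.
- guard_edge (a point): Middle of the guard's free edge: the axis of a 10 mm thick, 136 mm long round bar along that edge, 105 mm from the hinge line. When shut it is at press x = -76, z = 125 mm. Axes turn with the guard; at joint value 0 they are those of the press.
- die: Plain steel die to pick up, standing upright on the counter. Oblong foot 60 (x) x 40 (y) x 25 mm high; on its middle an upright bar to grip it by, 40 (x) x 14 (y) mm, from z = 25 to 60 mm. Origin at the centre of the underside, z up. About 0.45 kg (0.35 to 0.55). It and the round die may swap places.
- round_die: Leave alone: steel die with a round foot 44 mm in diameter and 25 mm high and a round stem 18 mm in diameter, 60 mm high overall. Origin at the centre of the underside.
- stapler: Leave alone: grey and black electric stapler with a small white rocker switch, 200 (x) x 66 (y) x 85 mm high, lying between the dies and the press. Origin at the centre of the underside.
- tray: Leave alone: dented aluminium tray of jumbo paperclips, right of the dies (-y side), 100 (x) x 140 (y) x 26 mm high. Origin at the centre of the underside.
- clip_a: Leave alone: copper binder clip lying on the counter on the robot's side of the stapler, about 50 x 34 x 19 mm with its wire handles. Origin at the underside of its body.
- clip_b: Leave alone: a second such copper binder clip, on the far side of the counter.
- stopper: Leave alone: squat brown glass bottle stopper, 48 mm in diameter, 40 mm high, beyond the press. Origin at the centre of the underside.
- tape: Leave alone: black desk tape dispenser, 150 (x) x 60 (y) x 90 mm high, at the left. Origin at the centre of the underside.
Things that resemble listed ones, but are neither listed nor needed, are in the scene too. Leave any yellow look-alike of the die alone.

How it is judged (in metres and radians):
On the way, in this order (a step that is already met when the one before it is completed fails the run):
1. the guard is swung up and shut while the die still stands in its place (value of joint guard below 0.08 rad and distance of die from where it was at the start of the episode below 0.02 m), for 0.2 s.
2. the die is held in the fingers and lifted higher than the press walls (value of joint guard below 0.08 rad and height (world z) of die above 0.1 m and contact force between die and the fingers above 1 N), for 0.1 s.
At the end, for the whole second after the job is handed in: The guard is within 0.08 rad of shut; the die is gripped by the fingers and still (under 20 mm/s), its underside 3 to 20 mm above the top of the seat frame, centred within 8 mm in each direction, long sides parallel within 0.14 rad (either way round), level within 0.12 rad, not touching the press (value of joint guard below 0.08 rad and x of die in the frame of seat between -0.008 and 0.008 m and y of die in the frame of seat between -0.008 and 0.008 m and z of die in the frame of seat between 0.003 and 0.02 m and angle between the x axis of die and the x axis of seat, either way round below 0.14 rad and angle between die's own z axis and vertical below 0.12 rad and linear speed of die below 0.02 m/s and contact force between die and the fingers above 1 N and contact force between die and press below 0.05 N); the arm keeps its last pose, push and grip.
It fails at once if the die touches the press (contact force between die and press above 1 N).
It fails at once if a bystander (round die, stapler, tray, binder clip, stopper or tape dispenser) is moved more than 20 mm (distance of any of round_die, stapler, tray, clip_a, clip_b, stopper, tape from where it was at the start of the episode above 0.02 m).
It also fails if it takes over 58 s, if anything falls off the work surface, if the arm or the gripper's body presses on something with over 40 N, if the wrist force passes 120 N, or if a joint passes its speed limit or range.

### The arm

A 6-joint arm with a two-finger parallel gripper is mounted at the origin on the work surface. World frame = base frame: x ahead of the robot, y to its left, z up, the work surface at z = 0. Lengths are in mm, angles in rad, forces in N, time in s.
With the tool pointing down it reaches from about 300 to 775 mm from the base axis. Payload 14.6 kg.
Tool frame: the origin (TCP) lies midway between the tips of the shut fingers; the grasp point (between the pads) lies 19 mm behind it; z points along the fingers, y is the line along which they close (so a half turn about z gives the same grasp; the last joint's range is limited). The gripper opens to 94 mm and grips with 3 to 60 N. Pads are 16 mm wide; open, the fingers measure 119 mm over their backs; the gripper's body (75 mm by 177 mm) begins 78 mm behind the grasp point.
Start: joints at [1.121, 0.3, 1.521, -0, 1.321, -0.067], TCP at [205.432, 510.183, 177.546] pointing down, gripper open.
Joint ranges: [-3.03, 3.03], [-0.79, 2.21], [0.23, 2.52], [-1.04, 4.18], [0, 3.07], [-2.55, 2.55]. Speed limits (rad/s): [2.22, 2.22, 2.57, 3.14, 3.14, 3.14].

### API

Orientations are given as a unit quaternion [w, x, y, z].
In Python, from cell import movep, move_straight, movej, let_go, close, pause, solve_ik, capture, IKError, sign_off, recognise, read_clock, read_joints, read_dq, read_joint_torque, read_tcp_pos, read_ee_rot, read_wrist_force, read_torque, read_finger_gap, read_finger_force gives the robot as it stands. Calls block until the motion is done:
- movep(position, orientation): joint-space move of the TCP to a pose.
- move_straight(position, ori=None, max_speed=150, contact_N=None): straight line of the TCP; ori=None keeps the orientation; max_speed is the mean speed in mm/s. With contact_N (N) it stops when the force on the tool has changed by that much, and returns True; else False.
- movej(angles): joint-space move.
- let_go() and close(grasp_force=None): open the fingers fully, or close them until they stop; grasp_force is the grip in N (None keeps the last).
- pause(seconds).
- solve_ik(position, orientation): joint angles nearest the present ones, or None.
- capture(name): name is "scene" or "side" or "wrist"; returns a dict with "color" (384x512x3 uint8, red, green, blue), "camera_matrix" (3x3 intrinsics, pixels), "k1" (the pictures are not rectified: a ray, as slopes to the right and down, at radius r is drawn at 1 + k1 r^2 times it, then the intrinsics apply), "pose" (4x4, takes a point from camera to world coordinates); the wrist camera has in their place "T_tool_cam" (4x4, takes a point from camera to tool coordinates, whose origin is the TCP and whose axes are the flange's). Camera axes: x right, y down, z forward; pixel columns grow to the right and rows downward; lengths in mm; the calibration is good to about 2 mm. A picture is of the moment at which its call begins: read the wrist's pose just before it. There is no depth.
A pose or a line that the arm cannot do raises IKError and nothing moves.
- sign_off(): hands the job in; it is judged then, once.
Trained networks look in a picture, given as the dict that the camera call returned (one of the last four; its "shot" number tells which), for a name from the list of things; names that differ only in an ending like _2 or _b are one class to them, and where a whole thing is asked for, a point or a joint stands for the part that bears it (a point fixed in the world has none). Each returns a list of dicts, best first, with "score" (0 to 1); they miss things now and then, are a little off and sometimes report something else, mostly with a low value. They report only what shows in the picture. A call takes as long as a camera call. They do not tell look-alikes from the thing itself.
- recognise(thing, picture): "bbox" ([left, top, right, bottom] in pixels, round what is visible of it).
Readings, each from a call of its own:
- read_clock(): time.
- read_joints(): joint angles.
- read_dq(): joint speeds.
- read_joint_torque(): joint torques, N m.
- read_tcp_pos(): TCP position.
- read_ee_rot(): TCP orientation.
- read_wrist_force(): force on the tool from outside, world axes, zero at the start.
- read_torque(): the same for the moment, N m.
- read_finger_gap(): finger opening in mm.
- read_finger_force(): force on a finger pad.
Only numpy, scipy, OpenCV 4.12 (cv2) and the standard library are available. Lean on these libraries where they do the work, as an engineer would, in place of code of your own. Each camera call takes 0.05 s, during which the arm holds its last target. There are 200 camera calls.

## Working session

There is one attempt and no reset: what is moved stays moved. The work goes in short steps, each a Python script; the robot and the scene stay as the last script left them, time stands still between calls to the robot, and variables do not carry over. Pictures are saved under pics/ and viewed, at most 10 in all, crops included, and the job is handed in when it is done.

```bash
ls; mkdir -p pics; python3 - <<'E'
from cell import *
import cv2
for n in ("scene","side"):
    d=capture(n); cv2.imwrite(f"pics/{n}0.png",cv2.cvtColor(d["color"],cv2.COLOR_RGB2BGR))
    print(n,d["camera_matrix"].tolist(),d["k1"],d["pose"].round(4).tolist())
    for t in ("press","die","round_die","guard","guard_edge","stapler","tray","clip_a","stopper","tape"):
        print(t,[(r["bbox"],r["score"]) for r in recognise(t,d)])
print(read_clock(),read_ee_rot(),capture("wrist")["T_tool_cam"])
E
```

```text
pics
scene [[370.66703240098684, 0.0, 254.6933820158019], [0.0, 370.66703240098684, 195.14786568745666], [0.0, 0.0, 1.0]] -0.04506974819981411 [[-0.5123, 0.7266, -0.4579, 1169.2567], [0.8588, 0.4268, -0.2836, 394.513], [-0.0106, -0.5385, -0.8426, 1189.4503], [0.0, 0.0, 0.0, 1.0]]
press [([258.7, 187.8, 322.7, 268.6], 0.97), ([282.4, 189.3, 325.4, 225.7], 0.25)]
die [([210.7, 150.3, 221.7, 169.6], 0.61), ([238.8, 139.7, 246.6, 158.1], 0.54)]
round_die [([186.1, 173.0, 198.2, 188.9], 0.46)]
guard [([283.0, 192.7, 326.0, 231.3], 0.84), ([215.4, 174.0, 254.7, 222.7], 0.38)]
guard_edge [([281.5, 190.0, 323.7, 225.9], 0.85)]
stapler [([253.5, 189.8, 326.1, 268.7], 0.66), ([212.9, 173.9, 255.4, 221.7], 0.6)]
tray [([123.7, 159.6, 166.8, 193.2], 0.6), ([181.9, 173.1, 198.0, 188.5], 0.32)]
clip_a [([175.2, 219.7, 185.7, 228.6], 0.54)]
stopper []
tape [([361.2, 233.7, 393.1, 280.5], 0.58)]
side [[440.97264268245357, 0.0, 256.89049952148963], [0.0, 440.97264268245357, 185.99874982918723], [0.0, 0.0, 1.0]] 0.04077797170641211 [[0.9951, -0.0492, 0.0863, 459.035], [-0.099, -0.5637, 0.8201, -984.62
[... 270 characters left out ...]
.4], 0.93)]
guard_edge [([223.4, 146.0, 250.8, 185.3], 0.74)]
stapler [([231.6, 198.4, 303.2, 239.5], 0.88)]
tray [([299.1, 301.7, 365.0, 364.8], 0.62)]
clip_a [([337.5, 245.5, 353.5, 260.0], 0.62), ([200.6, 232.1, 212.4, 245.1], 0.49)]
stopper [([324.4, 195.4, 341.2, 210.1], 0.48)]
tape [([214.4, 112.7, 253.3, 139.8], 0.96), ([200.3, 235.0, 213.1, 245.4], 0.15)]
1.1 [1.80819906e-06 1.90246780e-01 9.81736300e-01 1.03083510e-05] [[ 2.43178107e-04 -9.67320615e-01 -2.53556244e-01  7.19461260e+01]
 [ 9.99999885e-01  3.39995719e-04 -3.38018849e-04  6.12981574e-01]
 [ 4.13180639e-04 -2.53556132e-01  9.67320586e-01 -2.06332595e+02]
 [ 0.00000000e+00  0.00000000e+00  0.00000000e+00  1.00000000e+00]]
```

```bash
python3 - <<'E'
import cv2,numpy as np
a=cv2.imread("pics/scene0.png")[120:300,110:410];b=cv2.imread("pics/side0.png")[100:380,140:380]
cv2.imwrite("pics/s1.png",cv2.resize(a,None,fx=2.6,fy=2.6,interpolation=cv2.INTER_CUBIC))
cv2.imwrite("pics/s2.png",cv2.resize(b,None,fx=2.14,fy=2.14,interpolation=cv2.INTER_CUBIC))
E
```

```text
(no output)
```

View pics/s1.png

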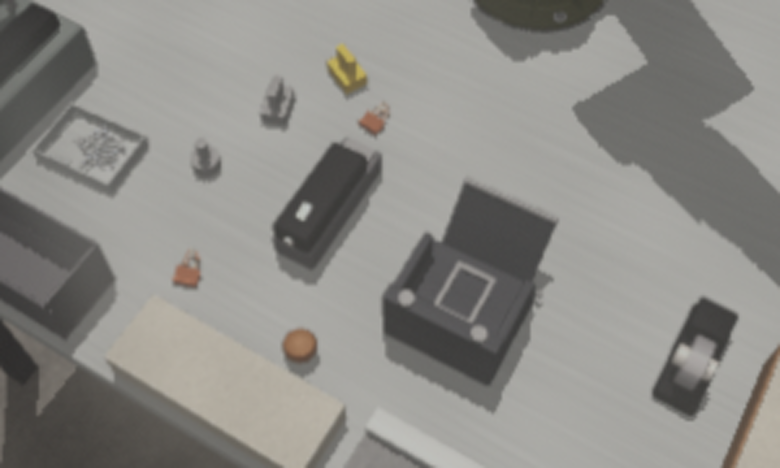

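View pics/s2.png

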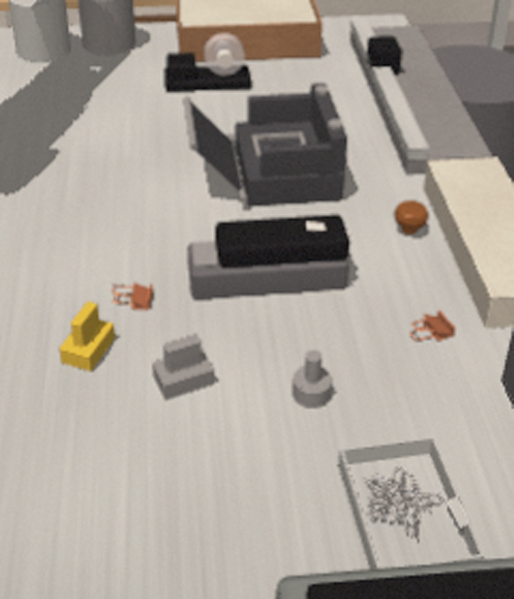

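Candidates for the die: grey oblong at scene (216,160) / side (226,272); yellow look-alike at scene (243,149) / side (180,257); round die at scene (190,181) / side (284,277). I choose the grey oblong one. The guard leans open towards the robot, at scene (303,208).

```bash
cat > h.py <<'E'
from cell import *
import numpy as np, cv2
from scipy.spatial.transform import Rotation as R
from scipy.optimize import least_squares
def T_of(d,tcp=None):
    if "pose" in d: return np.array(d["pose"])
    p,q=tcp; T=np.eye(4); T[:3,:3]=R.from_quat(np.r_[q[1:],q[0]]).as_matrix(); T[:3,3]=p
    return T@np.array(d["T_tool_cam"])
def proj(P,K,k1,T):
    p=(np.atleast_2d(P)-T[:3,3])@T[:3,:3]; s=p[:,:2]/p[:,2:]
    s=s*(1+k1*(s**2).sum(1,keepdims=True)); return s@K[:2,:2].T+K[:2,2]
def onz(uv,z,K,k1,T):
    s0=(np.atleast_2d(uv)-K[:2,2])/K[0,0]; s=s0.copy()
    for _ in range(8): s=s0/(1+k1*(s**2).sum(1,keepdims=True))
    r=np.c_[s,np.ones(len(s))]@T[:3,:3].T
    return T[:3,3]+r*((z-T[2,3])/r[:,2])[:,None]
def cam(n):
    t=(read_tcp_pos(),read_ee_rot()) if n=="wrist" else None
    d=capture(n); return d,(np.array(d["camera_matrix"]),d["k1"],T_of(d,t))
def save(d,f,box=None,s=1):
    im=cv2.cvtColor(d["color"],cv2.COLOR_RGB2BGR)
    if box: im=im[box[1]:box[3],box[0]:box[2]]
    cv2.imwrite(f,cv2.resize(im,None,fx=s,fy=s,interpolation=cv2.INTER_CUBIC))
def down(yaw): # tool z down, tool x at angle yaw in world
    q=(R.from_euler('z',yaw)*R.from_euler('x',np.pi)).as_quat(); return np.r_[q[3],q[:3]]
def tool(x,z): # quaternion from tool x and z axes
    z=np.array(z)/np.linalg.norm(z);x=np.array(x)-np.dot(x,z)*z;x/=np.linalg.norm(x)
    q=R.from_matrix(np.c_[x,np.cross(z,x),z]).as_quat(); return np.r_[q[3],q[:3]]
E
python3 - <<'E'
from h import *
q=read_ee_rot();M=R.from_quat(np.r_[q[1:],q[0]]).as_matrix();print(M.round(2).tolist())
S=cam("scene")[1];D=cam("side")[1]
f=lambda c:np.array(c)/2.6+[110,120]; g=lambda c:np.array(c)/2.14+[140,100]
pr=lambda n,a,b,z:print(n,onz(f(a),z,*S).round(),onz(g(b),z,*D).round())
pr("seat",(465,292),(279,145),56)
pr("die top bar",(280,86),(183,347),60)
pr("die foot",(278,104),(183,370),25)
pr("round",(204,146),(313,357),60)
pr("clip",(373,120),(138,295),8)
pr("yellow",(345,52),(89,312),60)
pr("gedge L",(468,184),(195,100),95); pr("gedge R",(556,220),(187,98),95)
pr("stapler front",(380,160),(195,240),40);pr("stapler back",(275,225),(345,222),85)
pr("rearbolts",(406,297),(338,135),116);pr("rearbolts2",(479,332),(322,98),116)
pr("tape",(697,350),(210,70),30)
E
```

```text
[[-0.93, 0.37, -0.0], [0.37, 0.93, 0.0], [0.0, -0.0, -1.0]]
seat [[623. 191.  56.]] [[624. 182.  56.]]
die top bar [[ 461. -210.   60.]] [[ 466. -229.   60.]]
die foot [[ 470. -212.   25.]] [[ 465. -229.   25.]]
round [[ 609. -243.   60.]] [[ 606. -257.   60.]]
clip [[412. -78.   8.]] [[415. -78.   8.]]
yellow [[ 355. -161.   60.]] [[ 362. -163.   60.]]
gedge L [[496. 124.  95.]] [[505. 257.  95.]]
gedge R [[487. 251.  95.]] [[493. 264.  95.]]
stapler front [[490. -19.  40.]] [[490. -14.  40.]]
stapler back [[678. -70.  85.]] [[677. -52.  85.]]
rearbolts [[695. 142. 116.]] [[694. 105. 116.]]
rearbolts2 [[692. 241. 116.]] [[689. 210. 116.]]
tape [[533. 485.  30.]] [[541. 476.  30.]]
```

```bash
python3 - <<'E'
from h import *
movep([560,180,300],down(np.pi+.07)); pause(.2)
d,C=cam("wrist"); save(d,"pics/w1.png",None,1.5); np.savez("w1.npz",K=C[0],k1=C[1],T=C[2])
print(C[0][0,0],read_clock(),read_joints(),C[2][:3,3])
for t in ("press","guard","guard_edge"): print(t,[(r["bbox"],r["score"]) for r in recognise(t,d)])
E
```

```text
272.5263459219023 3.3167 [ 2.49528785e-01  3.32156616e-01  1.20027810e+00  4.22849892e-05
  1.60919689e+00 -1.39187046e+00] [488.16908484 175.48805485 506.27535016]
press [([204.8, 123.7, 305.2, 267.1], 0.86)]
guard [([215.3, 122.5, 306.0, 170.9], 0.69)]
guard_edge [([210.3, 124.2, 307.9, 165.1], 0.61)]
```

View pics/w1.png

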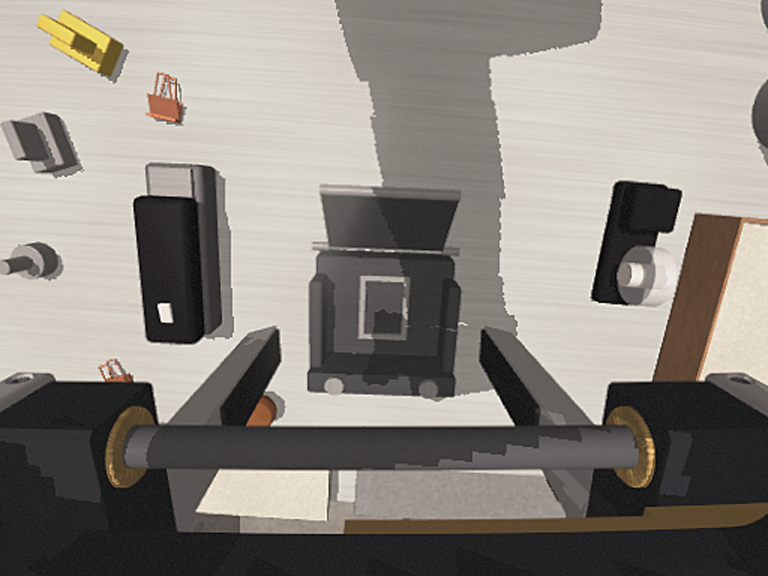

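The wrist view shows the press with the seat frame at (385,308) in the enlarged picture, and the guard open with its edge at (390,190). At left are the stapler, the grey oblong die (40,143), the round die (35,260) and the yellow look-alike (80,43).

```bash
python3 - <<'E'
from h import *
w=np.load("w1.npz"); C=(w["K"],float(w["k1"]),w["T"])
uv=np.array([(361,276),(411,276),(408,340),(359,340),(320.5,189),(461,192)])/1.5
def pts(v):
    x,y,a,g=v; c,s=np.cos(a),np.sin(a)
    L=np.array([(-50,-28,56),(-50,28,56),(26,28,56),(26,-28,56)]+[(-76-105*np.sin(g),e,20+105*np.cos(g)) for e in(-68,68)])
    return np.c_[x+c*L[:,0]-s*L[:,1],y+s*L[:,0]+c*L[:,1],L[:,2]]
r=least_squares(lambda v:(proj(pts(v),*C)-uv).ravel(),[635,187,.07,.8],x_scale=[10,10,.1,.1])
print(r.x,r.fun.round(1)); print(pts(r.x).round())
u=lambda p,z:onz(np.array(p)/1.5,z,*C).round()
print("die",u([(21,140),(53,141)],60),u([(52,142)],25),"stapler right edge",u([(215,330),(215,170)],60), "wall",u([(313,276),(453,278)],95))
E
```

```text
[6.38915690e+02 1.91907301e+02 4.06060103e-02 7.20140351e-01] [ 0.3 -0.2  0.   0.8 -0.2  0.1  0.8 -0.8 -0.2 -0.5 -0.6  0.5]
[[590. 162.  56.]
 [588. 218.  56.]
 [664. 221.  56.]
 [666. 165.  56.]
 [497. 118.  99.]
 [491. 254.  99.]]
die [[ 467. -209.   60.]
 [ 466. -173.   60.]] [[ 466. -202.   25.]] stapler right edge [[666.  -5.  60.]
 [486.   1.  60.]] wall [[585. 113.  95.]
 [577. 258.  95.]]
```

```bash
python3 - <<'E'
from h import *
q=down(np.pi+.04)
close(20); movep([455,185,180],q); move_straight([455,185,88],max_speed=200)
f0=read_wrist_force()
print(move_straight([485,186,88],max_speed=80,contact_N=15),read_tcp_pos(),read_wrist_force()-f0)
print(move_straight([566,189.5,88],max_speed=60,contact_N=16),read_tcp_pos(),read_wrist_force()-f0,read_clock())
d,C=cam("side"); save(d,"pics/g1.png",(200,110,330,220),5)
E
```

```text
False [485.00494464 185.9802199   88.26464555] [0.33704379 0.14669623 0.83307738]
False [565.81540072 189.54102138  88.06795531] [0.94291282 0.91270128 0.20040451] 8.2
```

View pics/g1.png

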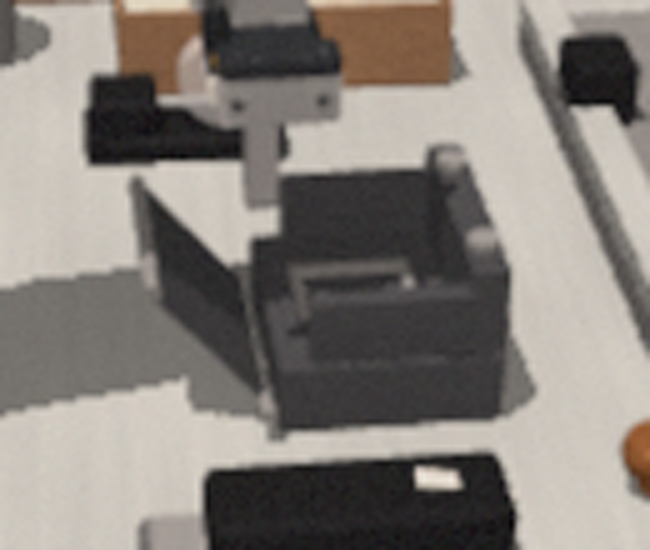

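```bash
python3 - <<'E'
from h import *
print(read_finger_gap(),read_tcp_pos(),read_wrist_force(),read_ee_rot())
P=read_tcp_pos()
d,C=cam("side")
x,y,a,g=638.9,191.9,.0406,.72;c,s=np.cos(a),np.sin(a)
L=np.array([(-76-105*np.sin(g),e,20+105*np.cos(g)) for e in(-68,68)]+[(-76,e,20) for e in(-68,68)]+[(-50,-28,56),(26,28,56),(70,-80,0),(70,-80,110),(70,80,110)])
W=np.c_[x+c*L[:,0]-s*L[:,1],y+s*L[:,0]+c*L[:,1],L[:,2]]
print(((proj(np.r_[[P],W],*C)-[200,110])*5).round())
d,C=cam("scene"); save(d,"pics/g2.png",(230,150,350,280),4.5)
print(((proj(np.r_[[P],W],*C)-[230,150])*4.5).round())
E
```

```text
0.6610294229493583 [565.82785171 189.53497221  88.08976117] [-0.00989397 -0.51618327 -0.47745176] [ 1.78274391e-05 -2.00442411e-02  9.99799094e-01  2.03098115e-06]
[[259. 242.]
 [153. 294.]
 [134. 181.]
 [269. 395.]
 [241. 279.]
 [302. 308.]
 [406. 254.]
 [504. 415.]
 [516. 264.]
 [461. 137.]]
[[302. 292.]
 [263. 178.]
 [424. 248.]
 [219. 296.]
 [374. 367.]
 [252. 320.]
 [275. 431.]
 [120. 447.]
 [119. 384.]
 [321. 481.]]
```

View pics/g2.png

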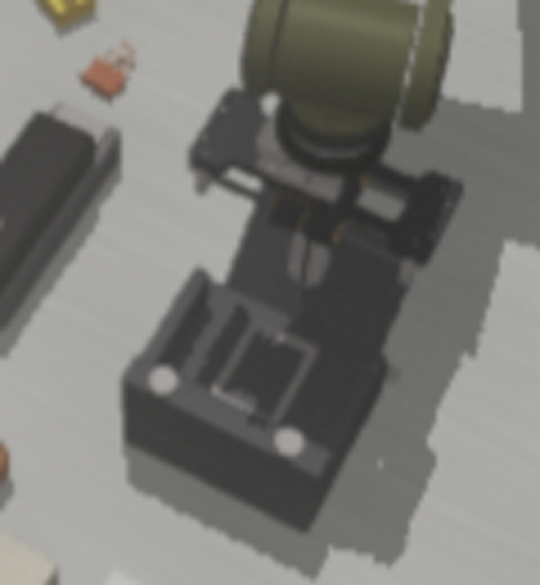

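```bash
python3 - <<'E'
from h import *
d,C=cam("wrist"); e,_=cam("side")
a=cv2.cvtColor(d["color"],cv2.COLOR_RGB2BGR)[40:384,60:460]
b=cv2.resize(cv2.cvtColor(e["color"],cv2.COLOR_RGB2BGR)[110:200,215:310],None,fx=4.17,fy=4.17,interpolation=cv2.INTER_NEAREST)
h=max(a.shape[0],b.shape[0]); o=np.zeros((h,a.shape[1]+b.shape[1],3),np.uint8);o[:a.shape[0],:a.shape[1]]=a;o[:b.shape[0],a.shape[1]:]=b
cv2.imwrite("pics/m.png",o); print(o.shape)
E
```

```text
(375, 796, 3)
```

View pics/m.png

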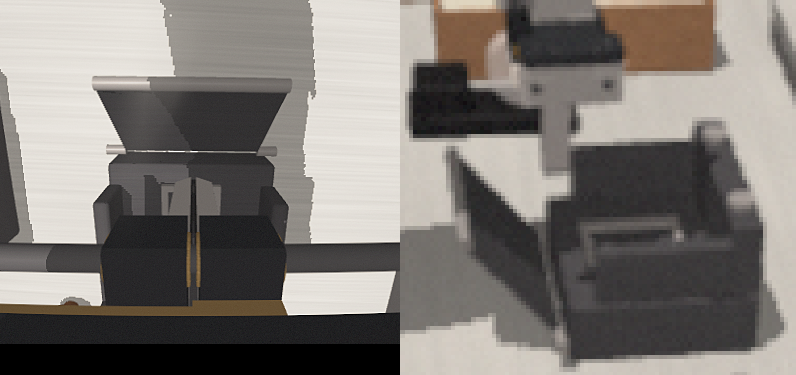

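The picture shows that the shut fingers went over the guard edge: they are at (190,182), past the bar at (190,85), and the guard has not moved. The visible fingertip also looks about 20 mm higher than the TCP should be. I'll touch the counter to check the tip height, then push lower.

```bash
python3 - <<'E'
from h import *
move_straight([566,189.5,150],max_speed=250); move_straight([440,185,150],max_speed=250)
move_straight([440,185,40],max_speed=200)
print(move_straight([440,185,4],max_speed=40,contact_N=5),read_tcp_pos(),read_wrist_force(),read_clock())
E
```

```text
False [440.15899916 185.06175298   4.20915483] [-0.54984172 -0.65078591  0.11928638] 11.2583
```

```bash
python3 - <<'E'
from h import *
move_straight([440,185,60],max_speed=250)
move_straight([478,186,60],max_speed=150,contact_N=15)
f0=read_wrist_force()
for x in (500,520,540,552,566):
    r=move_straight([x,186+(x-478)*.04,60],max_speed=60,contact_N=18)
    print(r,read_tcp_pos().round(1),(read_wrist_force()-f0).round(1))
    if r: break
print(read_clock())
d,C=cam("wrist"); e,_=cam("side")
a=cv2.cvtColor(d["color"],cv2.COLOR_RGB2BGR)[40:384,60:460]
b=cv2.resize(cv2.cvtColor(e["color"],cv2.COLOR_RGB2BGR)[110:200,215:310],None,fx=4.17,fy=4.17,interpolation=cv2.INTER_NEAREST)
h=max(a.shape[0],b.shape[0]); o=np.zeros((h,a.shape[1]+b.shape[1],3),np.uint8);o[:a.shape[0],:a.shape[1]]=a;o[:b.shape[0],a.shape[1]:]=b
cv2.imwrite("pics/m2.png",o)
E
```

```text
False [499.7 186.8  59.8] [ 0.4  0.8 -0.6]
False [520.  187.6  59.8] [0.4 0.6 0.7]
False [540.  188.4  59.8] [0.8 0.5 0.1]
True [545.9 188.8  59.4] [-8.  -0.3  7.6]
13.7417
```

View pics/m2.png

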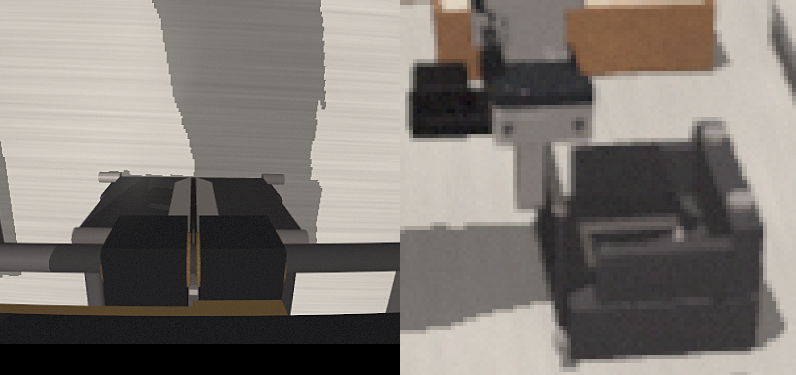

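The guard is now almost upright. I'll push again with a higher stop force to make sure it is shut.

```bash
python3 - <<'E'
from h import *
for k in range(2):
    r=move_straight([562,189.4,60],max_speed=25,contact_N=28)
    print(r,read_tcp_pos().round(1),read_wrist_force().round(1))
pause(.3);print(read_tcp_pos().round(1),read_wrist_force().round(1))
move_straight([500,187,60],max_speed=200);print(read_clock())
d,C=cam("wrist");np.savez("w2.npz",K=C[0],k1=C[1],T=C[2]); cv2.imwrite("w2.png",d["color"][:,:,::-1])
save(d,"pics/w2.png",(100,60,420,300),2.4)
E
```

```text
True [545.5 188.8  59. ] [-6.3 -0.2  4. ]
True [544.9 188.7  58.5] [-5.7 -0.2  4.3]
[544.9 188.7  58.4] [-4.9 -0.2  4.1]
15.1083
```

View pics/w2.png

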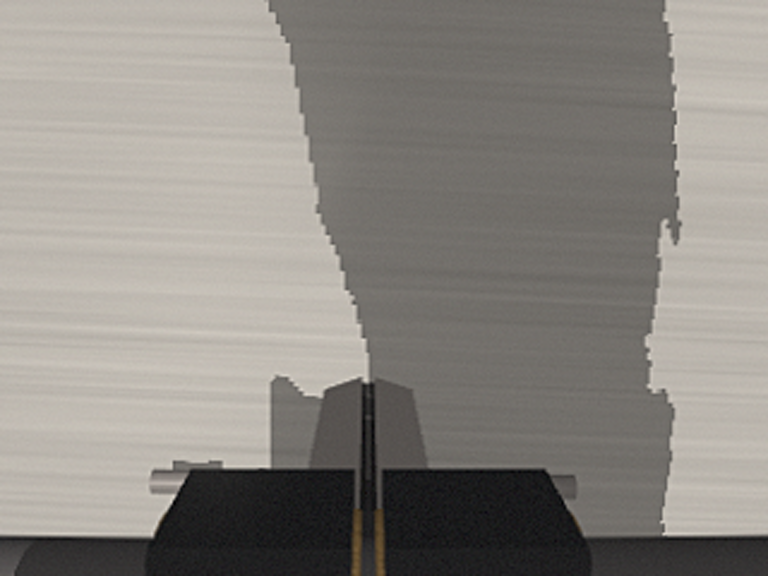

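The guard met a hard stop (28 N with no further travel). The fingertip offset matters for the grasp, so I'll finish the counter touch with the fingers shut.

```bash
python3 - <<'E'
from h import *
move_straight([440,185,30],max_speed=250);move_straight([440,185,6],max_speed=100);
print(move_straight([440,185,-30],max_speed=25,contact_N=6),read_tcp_pos(),read_wrist_force(),read_clock())
E
```

```text
True [439.94475072 184.98336639 -27.59449175] [-0.57622231 -0.90175561  6.48108299] 17.1917
```

Tips are about 26 mm behind the reported TCP, so for a tip height of 29 mm I'd command z≈3. Next, a close look at the die.

```bash
python3 - <<'E'
from h import *
move_straight([440,185,220],max_speed=300); let_go()
movep([490,-208,150],down(np.pi)); pause(.15)
d,C=cam("wrist"); np.savez("w3.npz",K=C[0],k1=C[1],T=C[2]); save(d,"pics/w3.png",(136,50,376,230),3.3)
print(read_clock(),C[0],C[1],read_joints(),[(r["bbox"],r["score"]) for r in recognise("die",d)])
E
```

```text
21.3083 [[272.52634592   0.         252.99533118]
 [  0.         272.52634592 193.58223874]
 [  0.           0.           1.        ]] -0.036054685522890435 [-4.68828163e-01  2.84520707e-01  1.60634286e+00  3.10865274e-05
  1.25044760e+00 -2.04086280e+00] [([263.7, 38.9, 325.0, 96.3], 0.92), ([223.3, 132.8, 262.2, 191.8], 0.89)]
```

View pics/w3.png

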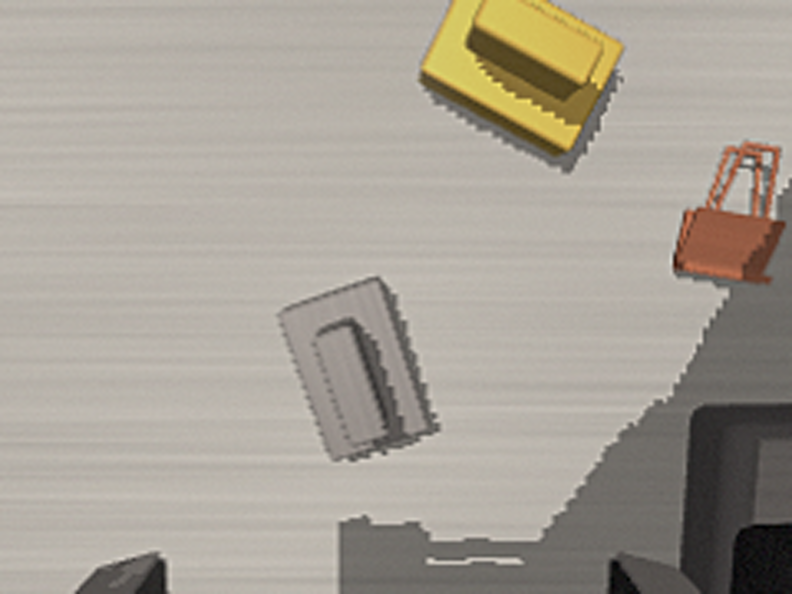

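The grey die's foot has corners at (278,313), (378,278), (432,431) and (333,460), and its upright bar is oblong. The choice is confirmed, so I'll fit its pose and grasp it.

```bash
python3 - <<'E'
from h import *
w=np.load("w3.npz"); C=(w["K"],float(w["k1"]),w["T"])
uv=np.array([(278,313),(378,278),(432,431),(333,460),(315,335),(350,320),(388,436),(354,449)])/3.3+[136,50]
L=np.array([(-30,-20,25),(-30,20,25),(30,20,25),(30,-20,25),(-20,-7,60),(-20,7,60),(20,7,60),(20,-7,60)],float)
def pts(v): c,s=np.cos(v[2]),np.sin(v[2]); return np.c_[v[0]+c*L[:,0]-s*L[:,1],v[1]+s*L[:,0]+c*L[:,1],L[:,2]+(v[3] if len(v)>3 else 0)]
for v0 in ([465,-215,.3],[465,-215,.3,0]):
    r=least_squares(lambda v:(proj(pts(v),*C)-uv).ravel(),v0,x_scale=[10,10,.1,10][:len(v0)]);print(r.x,r.fun.round(1))
    if len(v0)==3:x,y,a=r.x
np.save("die.npy",[x,y,a])
q=down(np.pi+a)
print([solve_ik([x,y,z],q) is not None for z in (110,3)], solve_ik([x,y,3],q))
E
```

```text
[ 4.66279695e+02 -2.18706543e+02  3.29398839e-01] [-0.4 -0.4  0.7 -0.8  0.  -0.4 -0.3  0.8 -1.   0.4  0.6  0.7  1.  -0.1
 -0.6 -0.1]
[ 4.66923595e+02 -2.18872079e+02  3.29474443e-01 -4.36438685e+00] [-0.1 -0.2  0.6 -0.4 -0.3 -0.6 -0.2  0.5 -0.8  0.5  0.6  0.9  0.8 -0.4
 -0.6 -0.4]
[True, True] [-0.50970372  0.44294186  1.7764879   0.          0.92216289 -2.40989889]
```

```bash
python3 - <<'E'
from h import *
x,y,a=np.load("die.npy"); q=down(np.pi+a)
movep([x,y,110],q)
print(move_straight([x,y,4],max_speed=100,contact_N=8),read_tcp_pos().round(1))
close(40); pause(.2); print("gap",read_finger_gap(),read_finger_force(),read_tcp_pos().round(1),read_clock())
p=read_tcp_pos(); np.save("grip.npy",p)
move_straight([p[0],p[1],p[2]+165],max_speed=150); pause(.2)
print("lift",read_finger_gap(),read_finger_force(),read_wrist_force().round(1),read_tcp_pos().round(1),read_torque().round(2),read_clock())
E
```

```text
False [ 466.6 -218.9    4.6]
gap 13.962349447417573 39.99442756175995 [ 466.3 -218.7    3.9] 24.4083
lift 13.649519364336719 39.992846846580505 [ 0.3 -0.4 -5.4] [ 466.1 -218.6  168.4] [ 0.02 -0.    0.01] 25.8583
```

```bash
python3 - <<'E'
from h import *
a=.0406; X=638.9-12*np.cos(a); Y=191.9-12*np.sin(a); q=down(np.pi+a); np.save("seat.npy",[X,Y,a])
move_straight([560,-60,185],q,max_speed=220); move_straight([X,Y,185],max_speed=180)
move_straight([X,Y,95],max_speed=100); move_straight([X,Y,71],max_speed=50); pause(.3)
print(read_finger_gap(),read_wrist_force().round(1),read_tcp_pos().round(1),read_clock())
o=[]
for n,b in (("scene",(255,185,333,273)),("side",(222,125,310,213))):
    d,C=cam(n); cv2.imwrite(n+"9.png",d["color"][:,:,::-1]); save(d,"t.png",b,4.5); o.append(cv2.imread("t.png"))
    x,y,a_=638.9,191.9,a;c,s=np.cos(a),np.sin(a)
    L=np.array([(-50,-28,56),(-50,28,56),(26,28,56),(26,-28,56),(-42,-20,67),(-42,20,67),(18,20,67),(18,-20,67),(-76,-68,125),(-76,68,125),(70,-80,110),(70,80,110)])
    W=np.c_[x+c*L[:,0]-s*L[:,1],y+s*L[:,0]+c*L[:,1],L[:,2]]
    print(n,((proj(W,*C)-b[:2])*4.5+[0 if n=="scene" else 351,0]).round().tolist())
cv2.imwrite("pics/f.png",np.hstack(o)); print(np.hstack(o).shape)
E
```

```text
13.521530154872428 [-0.1 -0.1 -4.5] [627.  191.4  71.2] 30.425
scene [[140.0, 163.0], [206.0, 193.0], [163.0, 273.0], [96.0, 241.0], [146.0, 168.0], [193.0, 190.0], [159.0, 254.0], [111.0, 231.0], [113.0, 70.0], [280.0, 144.0], [6.0, 226.0], [209.0, 324.0]]
side [[524.0, 210.0], [512.0, 168.0], [617.0, 161.0], [632.0, 202.0], [534.0, 189.0], [525.0, 160.0], [609.0, 154.0], [619.0, 183.0], [495.0, 156.0], [469.0, 57.0], [716.0, 170.0], [667.0, 56.0]]
(396, 747, 3)
```

View pics/f.png

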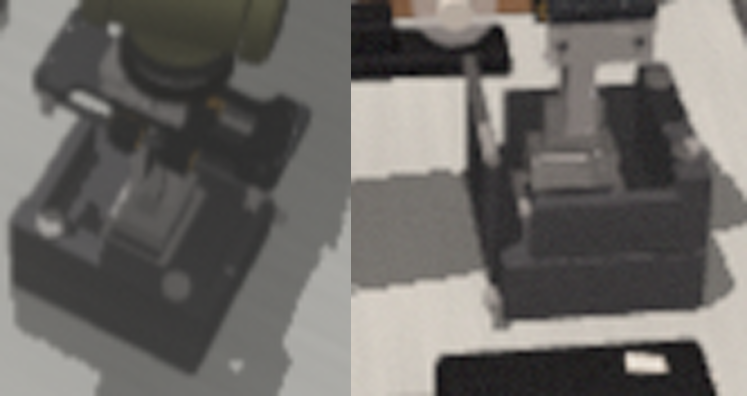

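Left (scene): the held die sits inside the frame outline, at (153,215). Right (side): the guard is upright at (490,160)-(467,58), and the die foot is at 532-617, as predicted. One numeric check of the frame position from the first wrist picture will do before handing in.

```bash
python3 - <<'E'
from h import *
w=np.load("w1.npz"); C=(w["K"],float(w["k1"]),w["T"])
im=cv2.imread("pics/w1.png",0).astype(float)
x,y,a=638.9,191.9,.0406
W=lambda L:(lambda L:np.c_[x+np.cos(a)*L[:,0]-np.sin(a)*L[:,1],y+np.sin(a)*L[:,0]+np.cos(a)*L[:,1],L[:,2]])(np.array(L,float))
def band(fn,ss):
    t=np.arange(-14,14.1,.25); pr=[]
    for s in ss:
        p=proj(W([fn(s,k) for k in t]),*C)*1.5+.25
        pr.append(cv2.remap(im.astype(np.float32),p[:,:1].astype(np.float32),p[:,1:].astype(np.float32),1).ravel())
    m=np.median(pr,0)
    g=np.gradient(m); i,j=g.argmax(),g.argmin()
    return "rise",t[i],"fall",t[j]
print("x=-47",band(lambda s,k:(-47+k,s,56),range(-18,19,4)))
print("x=23",band(lambda s,k:(23+k,s,56),range(-18,19,4)))
print("y=-25",band(lambda s,k:(s,-25+k,56),range(-40,15,5)))
print("y=25",band(lambda s,k:(s,25+k,56),range(-40,15,5)))
E
```

```text
x=-47 ('rise', np.float64(-4.0), 'fall', np.float64(2.25))
x=23 ('rise', np.float64(-4.5), 'fall', np.float64(2.25))
y=-25 ('rise', np.float64(-5.75), 'fall', np.float64(0.5))
y=25 ('rise', np.float64(-4.5), 'fall', np.float64(1.0))
```

```bash
python3 - <<'E'
from h import *
X,Y,a=np.load("seat.npy")
move_straight([X-1,Y-2.3,71],max_speed=15); pause(.6)
print(read_finger_gap(),read_finger_force(),read_wrist_force().round(1),read_tcp_pos().round(1),read_clock())
print(sign_off())
E
```

```text
13.890384299693084 39.99290227890015 [-0.2  0.2 -5. ] [625.9 189.1  71. ] 31.4417
the job is handed in; nothing more can be done
None
```

I shut the guard, and handed the job in at about 31 s with the oblong die held level about 11 mm above the seat frame. By my measurements it is centred and aligned with the frame; the hand-in returned no verdict.

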